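Push the aluminium box through the gap by the trays

ROBOT

A 6-joint arm with a two-finger parallel gripper is mounted at the origin on the work surface. World frame = base frame: x ahead of the robot, y to its left, z up, the work surface at z = 0. Lengths are in m, angles in rad, forces in N, time in s.
With the tool pointing down it reaches from about 0.35 to 0.775 m from the base axis. Payload 5.5 kg.
Tool frame: the origin (TCP) lies on the centre line of the jaws, within the pads' length; the fingertips stand 8 mm ahead of it and the grasp point (between the pads) lies 11 mm behind it; z points along the fingers, y is the direction in which the jaws open and shut (so a half turn about z gives the same grasp; the last joint's range is limited). The gripper opens to 85 mm and grips with 20 to 120 N. Pads are 22 mm wide; open, the fingers measure 114 mm over their backs; the gripper's body (76 mm by 85 mm) begins 54 mm behind the grasp point. The pads swing forward as they close: fully open they stand 13 mm farther back than shut.
Start: joints at [-0.14, 0.313, 0.046, 1.304, 0, 1.431], TCP at [0.575, -0, 0.239] pointing down, gripper open.
Joint ranges: [-2.76, 2.76], [-0.86, 1.69], [-1.03, 1.26], [-2.2, 2.34], [-1.47, 1.5], [-3.14, 3.14]. Speed limits (rad/s): [2.57, 2.57, 3.14, 3.14, 3.14, 3.14].

INTERFACE

Orientations are given as a unit quaternion [w, x, y, z].
In Python, from workcell import env gives the robot as it stands. The module is installed in compiled form; this text tells all that it offers.
- The arm moves only by the tool play_rows, never from a script. Its argument "steps" is a list of rows, each an object with "claw": the closure in counts, from 0 (fully open) to 255 (shut); "dp": the shift along the tool's x, y, z in m, a list of three; "angular": the turn, a rotation vector about the tool's x, y, z in degrees, a list of three. In form: [{"claw": claw, "dp": [dx, dy, dz], "angular": [wx, wy, wz]}, ...]. A call has exactly 8 rows; each row shifts and turns the commanded pose from where the row before left it, along the tool's axes as they then stand; what a row does not reach is not made up. A row lasts 1/12 s, in which the tool goes at most 41.7 mm and 7.16 degrees, less where a joint would pass 70% of its speed; a pose out of reach is approached as far as the arm can. A call is refused whole if a number of a shift passes 0.0417 or a number of a turn 7.16, either way. A call with a gripper value outside its range is refused whole. The fingers move at their own pace and stop on an object; "force" is the grip in N (left out, the last holds). Time passes only in rows, so rows that do not move let the fingers close, or fill a call up. It gives the time, the measured TCP pose, the force and the opening at its end, in the units of the state.
- env.get_state(): the state, without advancing time (a new reading comes with each control period).
- env.read_camera(name): name is "scene" or "side" or "wrist"; returns (picture, depth): 420x560x3 uint8, red, green, blue; 420x560 float32, m along the optical axis (not along the pixel's ray), 0 where there is no reading.
- env.calibration(name): a dict with "fx", "fy", "cx", "cy" (pixels), "world_from_camera" (4x4, takes a point from camera to world coordinates); the wrist camera has in their place "hand_eye" (4x4, takes a point from camera to tool coordinates, whose origin is the TCP and whose axes are the flange's). Camera axes: x right, y down, z forward; pixel columns grow to the right and rows downward; lengths in m; the calibration is good to about 2 mm. A picture is of the moment at which its call begins: read the wrist's pose just before it. calibration takes no time and is no camera call.
- env.hand_in(): hands the job in, once; it reports no verdict.
The state is a dict: "clock": time; "joint_pos": joint angles; "qvel": joint speeds; "tau": joint torques, N m; "tcp_pos": TCP position; "orientation": TCP orientation; "wrist_force": force on the tool from outside, world axes, zero at the start; "ft_torque": the same for the moment, N m; "finger_gap": finger opening in m.
Only numpy, scipy, OpenCV 4.12 (cv2) and the standard library are available. Lean on these libraries where they do the work, as an engineer would, in place of code of your own. Each camera call takes 0.05 s, during which the arm holds its last target. There are 200 camera calls.

TASK

Push the small aluminium box with the flip lid lengthwise through the narrow gap between the tray stack and the round ring dish, and on until its end face rests flush against the wooden end rail beyond. Only push it along the vanity top with the fingers: never lift or tip it. Leave the lens case, the tweezers and the cream jar where they are.

Things in the scene. Friction and masses are not known exactly. Their poses are not given: they have to be found in the camera images.
- alu_box: small closed aluminium box with a magnetic flip lid (plain metal, dark seam line), loose, about 0.16 kg: 56 mm along its x, 84 mm along its y (the long axis), 24 mm high; origin at the centre of its underside. It starts to the right (-y side) of the gap, out of line and turned by up to 0.35 rad from the trays' y axis. Either short end may lead.
- trays: two stacked rectangular polypropylene trays, pale blue over white, fixed to the vanity top; together 130 mm along x, 180 mm along y, 50 mm high, plumb walls; origin at the centre of the underside. The long side at x = -65 mm (own frame, towards the robot) is one wall of the gap; the box is to travel along the trays' +y.
- ring_dish: round sage ceramic ring dish, fixed to the vanity top, 100 mm across (radius 50 mm), 26 mm high; origin at the centre of its underside, axes parallel to the trays'. It stands nearer the robot than the trays; the gap between it and the trays' long side is 62 to 66 mm wide.
- end_rail: low straight wooden rail fixed to the vanity top across the far (+y) end of the lane: 110 mm along x, 16 mm along y, 22 mm high, axes parallel to the trays'; origin at the centre of its underside. It is centred on the lane to within a few mm.
- rail_face (a point): point at the foot of the rail's face that looks back to the gap (8 mm from the rail's centre along its -y), midway along its length, at the height of the vanity top; axes as the rail's. When the box is home its centre is 42 mm in front of it (at y = -42 mm in its frame).
- lens_case: white lens case with two ribbed twist caps, 70 x 33 mm, 17 mm high, loose bystander beside the dish; origin at the centre of its underside
- tweezers: grey plastic tweezers lying flat, about 104 mm along y, 22 mm wide, 6 mm high, loose bystander beyond the trays' +y end; origin under their middle
- cream_jar: squat amber cream jar with a white cap, 52 mm across, 42 mm high, loose bystander near the trays' -y end; origin at the centre of its underside
Not all that is in view belongs to the job. There is more than one size of the alu_box; the job needs the largest. There is more than one size of the trays; the job needs the middle-sized.

How it is judged:
By the outcome, as a careful person would: the job done as asked, in the order asked, and still so for the second after the job is handed in, with the robot touching nothing.
It also fails if it takes over 54 s, if anything falls off the work surface, if the arm or the gripper's body presses on something with over 40 N, if the wrist force passes 120 N, or if a joint passes its speed limit or range.

## Working session

There is one attempt and no reset: what is moved stays moved. The work goes in short steps, Python scripts to look and compute and a tool call to move; the robot and the scene stay as the last step left them, time stands still between calls to the robot, and variables do not carry over. Pictures are saved under pics/ and viewed, about 8 in all and at most 12, crops included, and the job is handed in when it is done.

Besides the shell and the picture viewer there is one more tool, called as a command line: name --argument value ..., lists and objects as JSON in quotes. play_rows: Moves the arm, as the interface text tells. Its arguments: {"type":"object","properties":{"steps":{"type":"array","items":{"type":"object","properties":{"claw":{"type":"number"},"dp":{"type":"array","items":{"type":"number"}},"angular":{"type":"array","items":{"type":"number"}}}}},"force":{"type":"number"}},"required":["steps"]}

```bash
mkdir -p pics; cat > h.py <<'E'
from workcell import env
import numpy as np, cv2
def snap(n,f):
    s=env.get_state(); p,d=env.read_camera(n); cv2.imwrite(f,p[:,:,::-1]); np.savez(f[:-4]+'.npz',p=p,d=d,tp=s['tcp_pos'],q=s['orientation']); return p,d
def cloud(n,d):
    c=env.calibration(n); v,u=np.mgrid[:d.shape[0],:d.shape[1]]
    P=np.stack([(u-c['cx'])*d/c['fx'],(v-c['cy'])*d/c['fy'],d],-1)
    T=np.array(c['world_from_camera']); return P@T[:3,:3].T+T[:3,3]
E
python3 - <<'E'
from h import *
a,da=snap('scene','pics/scene.png'); b,db=snap('side','pics/side.png')
s=env.get_state(); print(s)
for n in('scene','side'): print(n,np.round(np.array(env.calibration(n)['world_from_camera']),3).tolist(),env.calibration(n)['fx'])
E
```

```text
{'clock': 0.1, 'joint_pos': array([-1.39602080e-01,  3.13960726e-01,  4.51007950e-02,  1.30363186e+00,
        4.49487646e-06,  1.43113986e+00]), 'qvel': array([ 2.69106809e-05, -2.23081503e-03,  3.37208691e-03, -1.96935928e-04,
       -5.09216328e-04,  1.73484141e-03]), 'tau': array([ 3.58776997e-03, -4.81727242e+01,  2.99244744e+01,  1.27543980e-02,
       -1.12281841e-04,  1.60051752e-05]), 'tcp_pos': array([5.74548599e-01, 5.39309499e-05, 2.38481253e-01]), 'orientation': array([-6.78381439e-04,  7.07087300e-01,  7.07125753e-01, -5.08379872e-04]), 'wrist_force': array([-0.63642885, -0.71695183,  0.5336306 ]), 'ft_torque': array([-0.03762234,  0.02632137, -0.02190906]), 'finger_gap': 0.08528031816839453}
scene [[0.227, 0.758, -0.611, 1.219], [0.974, -0.188, 0.129, -0.103], [-0.017, -0.624, -0.781, 0.909], [0.0, 0.0, 0.0, 1.0]] 522.0060955287532
side [[0.986, -0.114, 0.121, 0.407], [-0.165, -0.752, 0.638, -0.536], [0.019, -0.649, -0.76, 0.745], [0.0, 0.0, 0.0, 1.0]] 390.69196535175234
```

View pics/scene.png

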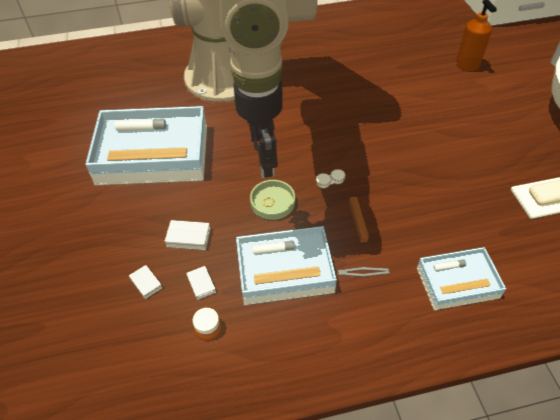

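View pics/side.png

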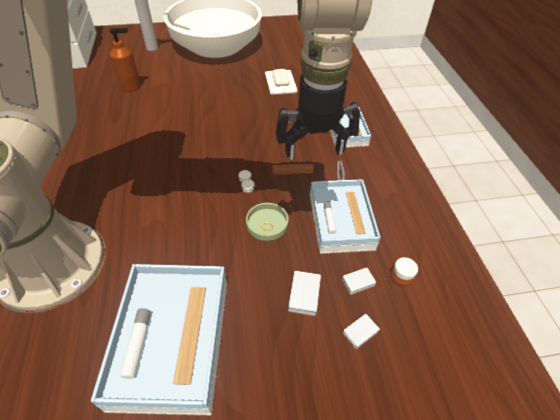

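Scene view: alu boxes are at (188,235), (201,282) and (145,281). The one at (188,235) is largest and lies right of the gap. Tray stacks are at (286,265), (148,143) and (460,277). The middle-sized one is (286,265), next to the dish (272,198), with the rail at (358,220), the lens case at (330,179), the tweezers at (363,271) and the jar at (206,322). I'll measure these from the depth data and confirm with one crop.

```bash
cat > m.py <<'E'
from h import *
def meas(n,W,d,seed,zlo,zhi,r):
    # points in height band around seed -> min area rect in world mm
    m=(d>0)&(W[...,2]>zlo)&(W[...,2]<zhi)&(np.hypot(W[...,0]-seed[0],W[...,1]-seed[1])<r)
    k,l,st,_=cv2.connectedComponentsWithStats(m.astype(np.uint8))
    if k<2: return None
    i=1+np.argmax(st[1:,4]); P=W[l==i]
    return cv2.minAreaRect((P[:,:2]*1000).astype(np.float32)),np.median(P[:,2]),P
if __name__=='__main__':
  for n in('scene','side'):
    z=np.load(f'pics/{n}.npz'); d=z['d']; W=cloud(n,d)
    px={'scene':dict(box=(188,232),b2=(201,280),b3=(145,280),tray=(290,262),T2=(148,143),T3=(460,275),dish=(272,203),rail=(358,220),lens=(330,179),jar=(206,318)),
        'side':dict(box=(306,288),b2=(358,280),b3=(361,331),tray=(343,215),T2=(165,330),dish=(267,222),rail=(293,169),lens=(247,182),jar=(405,267))}[n]
    for k,(u,v) in px.items():
        s=W[v,u]; lo,hi=dict(tray=(.042,.06),T2=(.03,.1),T3=(.02,.1),dish=(.018,.034),jar=(.03,.05)).get(k,(.012,.034))
        r=meas(n,W,d,s,lo,hi,.06 if k in('box','b2','b3','lens','jar') else .2 if k=='T2' else .13 if k!='dish' else .065)
        print(n,k,np.round(s,3),r and (np.round(r[0][0],1),np.round(r[0][1],1),round(r[0][2],1),round(float(r[1]),4),len(r[2])))
  a=cv2.imread('pics/scene.png')[150:350,110:410]; cv2.imwrite('pics/crop.png',cv2.resize(a,None,fx=2.6,fy=2.6,interpolation=cv2.INTER_CUBIC))
E
python3 m.py
```

```text
scene box [ 0.538 -0.159  0.024] (array([ 535.8, -160.4]), array([86.9, 60.5]), 71.3, 0.0241, 995)
scene b2 [ 0.658 -0.149  0.019] (array([ 657.9, -149.6]), array([62.5, 39.3]), 11.6, 0.017, 533)
scene b3 [ 0.631 -0.257  0.019] (array([ 629.5, -257.1]), array([60.9, 39.6]), 24.4, 0.0172, 529)
scene tray [0.665 0.031 0.029] (array([665.8,  20.2]), array([180.1, 134.4]), 84.9, 0.0489, 926)
scene T2 [ 0.27  -0.219  0.046] (array([ 266.4, -215.7]), array([255.1, 189.5]), 79.4, 0.0473, 7347)
scene T3 [0.768 0.351 0.019] (array([773.7, 347.3]), array([137.1, 100.9]), 87.3, 0.0248, 3354)
scene dish [0.491 0.032 0.009] (array([486.6,  35. ]), array([ 95.8, 100.9]), 78.7, 0.0246, 362)
scene rail [0.593 0.198 0.024] (array([644. ,  87.5]), array([43.2, 74.5]), 85.8, 0.0304, 420)
scene lens [0.461 0.175 0.018] (array([453.3, 179.1]), array([33.9, 68. ]), 8.6, 0.017, 276)
scene jar [ 0.755 -0.149  0.043] (array([ 756.7, -150.4]), array([45.4, 46.1]), 71.1, 0.042, 521)
side box [ 0.539 -0.159  0.025] (array([ 534.4, -162.2]), array([85.8, 56.1]), 71.3, 0.0245, 1066)
side b2 [ 0.653 -0.154  0.017] (array([ 655. , -150.5]), array([59.9, 40.4]), 12.6, 0.0174, 479)
side b3 [ 0.625 -0.263  0.019] (array([ 626.4, -258.5]), array([60.4, 39.8]), 25.6, 0.0171, 621)
side tray [0.664 0.011 0.033] (array([663.4,  19.7]), array([183.5, 130.8]), 85.1, 0.049, 673)
side T2 [ 0.26  -0.213  0.043] (array([ 263.8, -216.6]), array([255.2, 184. ]), 79.4, 0.044, 15461)
side dish [0.486 0.036 0.009] (array([484.3,  33.3]), array([100.3,  97.1]), 80.4, 0.0252, 335)
side rail [0.579 0.196 0.018] (array([579. , 203.1]), array([ 20.9, 110.2]), 84.9, 0.0219, 282)
side lens [0.453 0.167 0.017] (array([450.2, 178.8]), array([33.1, 69.4]), 6.4, 0.0175, 218)
side jar [ 0.752 -0.152  0.041] (array([ 753.6, -150.6]), array([46.9, 46.1]), 87.8, 0.0423, 395)
```

View pics/crop.png

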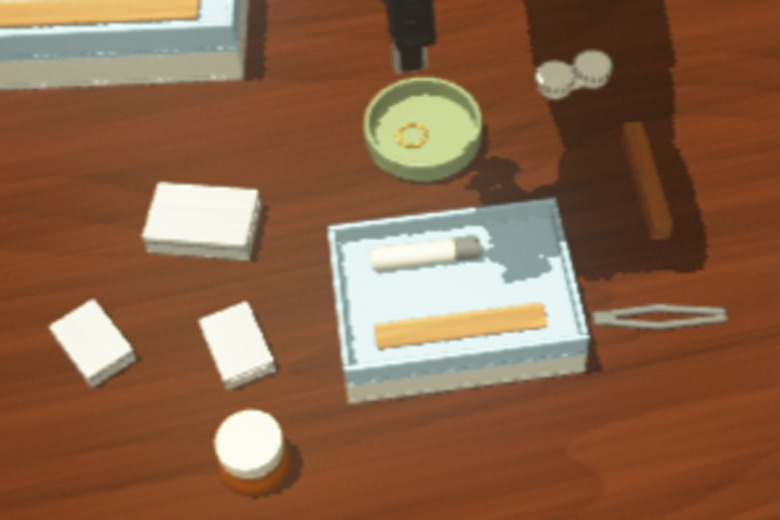

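Confirmed in the crop: the box at (200,215) measures 86x58 mm and the trays at (455,300) measure 180x132 mm. The lane direction is (0.087, 0.996), so yaw is about -5°, and the gap is about 64.5 mm. The box needs about +13.7° of turn and +16 mm across. I'll turn the tool to the lane and go over the box.

play_rows --steps '[{"claw": 0,"dp": [0,0,0],"angular": [0,0,5]},{"claw": 0,"dp": [-0.033,-0.005,0.01],"angular": [0,0,0]},{"claw": 0,"dp": [-0.033,-0.005,0.01],"angular": [0,0,0]},{"claw": 0,"dp": [-0.033,-0.005,0.01],"angular": [0,0,0]},{"claw": 0,"dp": [-0.033,-0.005,0.01],"angular": [0,0,0]},{"claw": 0,"dp": [-0.032,-0.005,0.01],"angular": [0,0,0]},{"claw": 0,"dp": [0,0,0],"angular": [0,0,0]},{"claw": 0,"dp": [0,0,0],"angular": [0,0,0]}]' --force 20

```text
clock: 0.77
tcp_pos: [0.5347, -0.1625, 0.1881]
orientation: [-0.001, 0.738, 0.674, -0.0]
wrist_force: [0.5, 1.0, -0.5]
finger_gap: 0.0857
```

```bash
cat >> h.py <<'E'
from scipy.spatial.transform import Rotation as R
def wcloud(d,tp,q):
    c=env.calibration('wrist'); v,u=np.mgrid[:d.shape[0],:d.shape[1]]
    P=np.stack([(u-c['cx'])*d/c['fx'],(v-c['cy'])*d/c['fy'],d],-1)
    T=np.array(c['hand_eye']); P=P@T[:3,:3].T+T[:3,3]
    return P@R.from_quat(np.r_[q[1:],q[0]]).as_matrix().T+np.array(tp)
EX=np.array([.9962,-.0872]);EY=np.array([.0872,.9962]);C=np.array([.6645,.020])
def lane(p): p=np.asarray(p)[...,:2]-C; return np.stack([p@EX,p@EY],-1)*1000
E
python3 - <<'E'
from h import *; from m import meas
p,d=snap('wrist','pics/w1.png'); z=np.load('pics/w1.npz'); W=wcloud(d,z['tp'],z['q'])
print(z['tp'],lane(z['tp']),R.from_quat(np.r_[z['q'][1:],z['q'][0]]).as_matrix().round(3))
r=meas('w',W,d,[.535,-.161],.012,.034,.06); 
if r: print(r[0],r[1],lane(np.array(r[0][0])/1000))
E
```

```text
[ 0.53467447 -0.16254423  0.18813015] [-113.41433776 -193.17134528] [[ 0.091  0.996 -0.002]
 [ 0.996 -0.091  0.001]
 [ 0.001 -0.002 -1.   ]]
((537.6422119140625, -161.8545379638672), (86.56554412841797, 56.44956588745117), 70.9478530883789) 0.02177170840434159 [-110.51801278 -192.22548984]
```

View pics/w1.png

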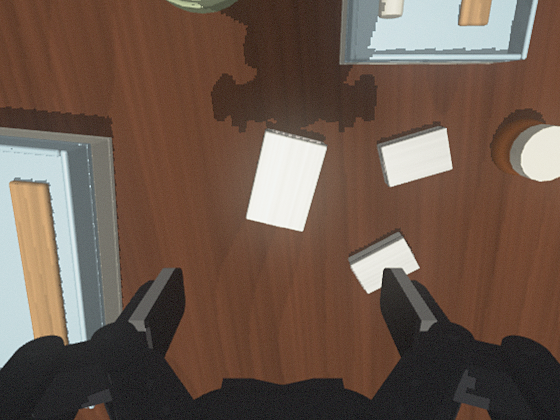

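Wrist view: the box is centred at (287,180), tilted, and lies between the open fingers. The neighbours at (415,155) and (383,262) are clear. I'll descend straddling it.

play_rows --steps '[{"claw": 0,"dp": [0,0.0015,0.035],"angular": [0,0,0]},{"claw": 0,"dp": [0,0,0.035],"angular": [0,0,0]},{"claw": 0,"dp": [0,0,0.035],"angular": [0,0,0]},{"claw": 0,"dp": [0,0,0.035],"angular": [0,0,0]},{"claw": 0,"dp": [0,0,0.025],"angular": [0,0,0]},{"claw": 0,"dp": [0,0,0.01],"angular": [0,0,0]},{"claw": 0,"dp": [0,0,0],"angular": [0,0,0]},{"claw": 40,"dp": [0,0,0],"angular": [0,0,0]}]' --force 20

```text
clock: 1.48
tcp_pos: [0.5381, -0.1607, 0.015]
orientation: [0.0, 0.737, 0.676, 0.0]
wrist_force: [-0.4, 0.0, 0.3]
finger_gap: 0.0755
```

play_rows --steps '[{"claw": 50,"dp": [0,0,0],"angular": [0,0,0]},{"claw": 60,"dp": [0,0,0],"angular": [0,0,0]},{"claw": 70,"dp": [0,0,0],"angular": [0,0,0]},{"claw": 74,"dp": [0,0,0],"angular": [0,0,0]},{"claw": 78,"dp": [0,0,0],"angular": [0,0,0]},{"claw": 80,"dp": [0,0,0],"angular": [0,0,0]},{"claw": 80,"dp": [0,0,0],"angular": [0,0,0]},{"claw": 80,"dp": [0,0,0],"angular": [0,0,0]}]' --force 20

```text
clock: 2.15
tcp_pos: [0.5384, -0.1617, 0.0166]
orientation: [0.001, 0.737, 0.675, 0.001]
wrist_force: [-3.1, 1.6, 8.3]
finger_gap: 0.0607
```

play_rows --steps '[{"claw": 82,"dp": [0,0,0],"angular": [0,0,0]},{"claw": 84,"dp": [0,0,0],"angular": [0,0,0]},{"claw": 86,"dp": [0,0,0],"angular": [0,0,0]},{"claw": 88,"dp": [0,0,0],"angular": [0,0,0]},{"claw": 88,"dp": [0,0,0],"angular": [0,0,0]},{"claw": 88,"dp": [0,0,0],"angular": [0,0,0]},{"claw": 88,"dp": [0,0,0],"angular": [0,0,0]},{"claw": 88,"dp": [0,0,0],"angular": [0,0,0]}]' --force 20

```text
clock: 2.82
tcp_pos: [0.5384, -0.1617, 0.0167]
orientation: [0.001, 0.737, 0.675, 0.001]
wrist_force: [-2.5, 1.3, 9.1]
finger_gap: 0.0605
```

```bash
python3 - <<'E'
from h import *; from m import meas
p,d=snap('wrist','pics/w2.png'); snap('side','pics/s2.png')
a=np.hstack([cv2.imread('pics/w2.png'),cv2.imread('pics/s2.png')]);cv2.imwrite('pics/c2.png',cv2.resize(a,(800,300)))
E
```

```text
(no output)
```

View pics/c2.png

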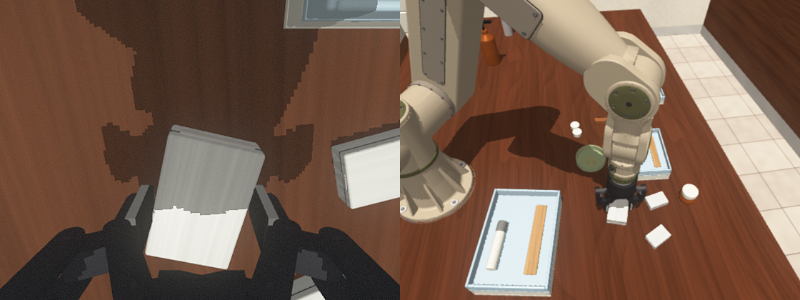

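Left view: the box top at (205,195) is still skewed and jammed across the pads, so squeezing alone won't turn it. I'll open, match the box's angle, cage it loosely and turn it.

play_rows --steps '[{"claw": 20,"dp": [0,0,0],"angular": [0,0,0]},{"claw": 0,"dp": [0,0,0],"angular": [0,0,0]},{"claw": 0,"dp": [0,0,0],"angular": [0,0,7]},{"claw": 0,"dp": [0,0,0],"angular": [0,0,6.5]},{"claw": 40,"dp": [0,0,0],"angular": [0,0,0]},{"claw": 60,"dp": [0,0,0],"angular": [0,0,0]},{"claw": 80,"dp": [0,0,0],"angular": [0,0,0]},{"claw": 80,"dp": [0,0,0],"angular": [0,0,0]}]' --force 20

```text
clock: 3.58
tcp_pos: [0.5374, -0.1614, 0.0143]
orientation: [0.0, 0.811, 0.585, 0.0]
wrist_force: [0.4, 0.6, -0.3]
finger_gap: 0.0584
```

play_rows --steps '[{"claw": 83,"dp": [0,0,0],"angular": [0,0,0]},{"claw": 83,"dp": [0,0,0],"angular": [0,0,-3]},{"claw": 83,"dp": [0,0,0],"angular": [0,0,-3]},{"claw": 83,"dp": [0,0,0],"angular": [0,0,-3]},{"claw": 83,"dp": [0,0,0],"angular": [0,0,-3]},{"claw": 83,"dp": [0,0,0],"angular": [0,0,-3]},{"claw": 83,"dp": [0,0,0],"angular": [0,0,-1.5]},{"claw": 83,"dp": [0,0,0],"angular": [0,0,0]}]'

```text
clock: 4.25
tcp_pos: [0.5374, -0.1614, 0.0144]
orientation: [0.0, 0.719, 0.695, 0.0]
wrist_force: [0.4, -0.1, -0.2]
finger_gap: 0.0579
```

```bash
cat > w.py <<'E'
from h import *; import sys
p,d=snap('wrist',f'pics/{sys.argv[1]}.png'); z=np.load(f'pics/{sys.argv[1]}.npz'); W=wcloud(d,z['tp'],z['q'])
M=R.from_quat(np.r_[z['q'][1:],z['q'][0]]).as_matrix()
print('tcp',z['tp'].round(4),'lane',lane(z['tp']).round(1),'yaw of tool x',np.degrees(np.arctan2(M[1,0],M[0,0])).round(2))
hsv=cv2.cvtColor(p,cv2.COLOR_RGB2HSV)
m=(d>0)&(W[...,2]>.018)&(W[...,2]<.030)&(hsv[...,1]<60)&(hsv[...,2]>70)
k,l,st,_=cv2.connectedComponentsWithStats(m.astype(np.uint8))
for i in range(1,k):
    if st[i,4]<1500: continue
    P=W[l==i]; r=cv2.minAreaRect((P[:,:2]*1000).astype(np.float32)); h=P[:,2]
    print(st[i].tolist(),np.round(r[0],1),np.round(r[1],1),round(r[2],1),'lane',lane(np.array(r[0])/1000).round(1),'z',np.median(h).round(4))
E
python3 w.py w3
```

```text
tcp [ 0.5374 -0.1614  0.0144] lane [-110.8 -191.8] yaw of tool x 88.08
[216, 193, 145, 181, 22882] [ 537.9 -161.9] [84.6 57. ] 84.2 lane [-110.3 -192.3] z 0.0219
```

play_rows --steps '[{"claw": 83,"dp": [0,0,0],"angular": [0,0,3.1]},{"claw": 83,"dp": [0,0.004,0],"angular": [0,0,0]},{"claw": 83,"dp": [0,0.004,0],"angular": [0,0,0]},{"claw": 83,"dp": [0,0.004,0],"angular": [0,0,0]},{"claw": 83,"dp": [0,0.002,0],"angular": [0,0,0]},{"claw": 83,"dp": [0,0,0],"angular": [0,0,0]},{"claw": 40,"dp": [0,0,0],"angular": [0,0,0]},{"claw": 0,"dp": [0,0,0],"angular": [0,0,0]}]'

```text
clock: 4.97
tcp_pos: [0.5517, -0.1627, 0.0143]
orientation: [0.0, 0.738, 0.675, 0.0]
wrist_force: [-0.2, 1.0, 0.7]
finger_gap: 0.0797
```

play_rows --steps '[{"claw": 0,"dp": [0,0,0],"angular": [0,0,0]},{"claw": 0,"dp": [0,0,-0.02],"angular": [0,0,0]},{"claw": 0,"dp": [0,0,-0.04],"angular": [0,0,0]},{"claw": 0,"dp": [-0.02,0,-0.04],"angular": [0,0,0]},{"claw": 0,"dp": [-0.03,0,-0.04],"angular": [0,0,0]},{"claw": 0,"dp": [-0.02,0,-0.04],"angular": [0,0,0]},{"claw": 0,"dp": [0,0,0],"angular": [0,0,0]},{"claw": 0,"dp": [0,0,0],"angular": [0,0,0]}]'

```text
clock: 5.63
tcp_pos: [0.5473, -0.2266, 0.1852]
orientation: [0.003, 0.738, 0.674, 0.001]
wrist_force: [-0.5, 0.4, -0.6]
finger_gap: 0.0852
```

```bash
cat >> w.py <<'E'
for nm,lo,hi,seed,r in(('tray',.040,.058,(.665,.02),.13),('dish',.018,.034,(.485,.034),.07)):
    m=(d>0)&(W[...,2]>lo)&(W[...,2]<hi)&(np.hypot(W[...,0]-seed[0],W[...,1]-seed[1])<r)
    P=W[m]; L=lane(P)
    if len(P)<50: continue
    if nm=='tray':
        b=[];ys=np.arange(-85,85,4)
        for y in ys:
            s=L[abs(L[:,1]-y)<2,0]; 
            if len(s)>5: b.append((y,np.percentile(s,2)))
        b=np.array(b); f=np.polyfit(b[:,0],b[:,1],1); print('tray wall x at y=0',f[1].round(2),'slope deg',np.degrees(f[0]).round(2),len(b),'residual',np.std(b[:,1]-np.polyval(f,b[:,0])).round(2))
    else:
        c,rr=cv2.minEnclosingCircle(L.astype(np.float32)); print('dish lane',c,rr,'max x',L[:,0].max())
E
python3 w.py w4
```

```text
tcp [ 0.5473 -0.2266  0.1852] lane [ -95.3 -255.9] yaw of tool x 84.8
[245, 56, 70, 105, 6869] [ 552.2 -163.6] [84.8 56. ] 84.8 lane [ -95.9 -192.7] z 0.0218
[49, 61, 39, 269, 2157] [ 356.2 -234.4] [253.2   3.3] 79.6 lane [-285.  -280.3] z 0.0241
```

View pics/w4.png

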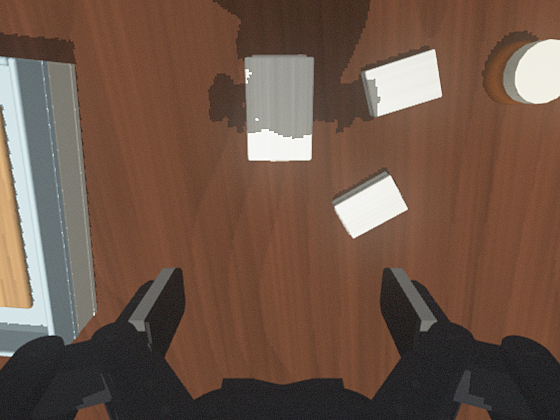

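Wrist view: the box at (280,108) is now square to the lane. It measures 84.8° and lies at lane x -95.9 mm, against a gap centre of about -97. I'll part-close the fingers to make a two-point pusher and descend behind the box.

play_rows --steps '[{"claw": 180,"dp": [0,-0.0005,0.035],"angular": [0,0,0]},{"claw": 180,"dp": [0,0,0.035],"angular": [0,0,0]},{"claw": 180,"dp": [0,0,0.035],"angular": [0,0,0]},{"claw": 180,"dp": [0,0,0.035],"angular": [0,0,0]},{"claw": 180,"dp": [0,0,0.02],"angular": [0,0,0]},{"claw": 180,"dp": [0,0,0.01],"angular": [0,0,0]},{"claw": 180,"dp": [0,0,0],"angular": [0,0,0]},{"claw": 180,"dp": [0,0,0],"angular": [0,0,0]}]'

```text
clock: 6.35
tcp_pos: [0.5442, -0.2232, 0.011]
orientation: [-0.001, 0.738, 0.675, -0.0]
wrist_force: [-0.2, 0.3, 1.1]
finger_gap: 0.025
```

play_rows --steps '[{"claw": 180,"dp": [0.005,0,0],"angular": [0,0,0]},{"claw": 180,"dp": [0.005,0,0],"angular": [0,0,0]},{"claw": 180,"dp": [0.01,0,0],"angular": [0,0,0]},{"claw": 180,"dp": [0.01,0,0],"angular": [0,0,0]},{"claw": 180,"dp": [0.01,0,0],"angular": [0,0,0]},{"claw": 180,"dp": [0.01,0,0],"angular": [0,0,0]},{"claw": 180,"dp": [0.01,0,0],"angular": [0,0,0]},{"claw": 180,"dp": [0,0,0],"angular": [0,0,0]}]'

```text
clock: 7.02
tcp_pos: [0.5505, -0.1622, 0.0122]
orientation: [-0.001, 0.737, 0.676, 0.0]
wrist_force: [-0.7, 1.1, -0.3]
finger_gap: 0.0247
```

```bash
python3 w.py w5; python3 -c "
from h import *
a=cv2.imread('pics/w5.png');snap('scene','pics/sc5.png');b=cv2.resize(cv2.imread('pics/sc5.png')[120:330,130:410],(560,420))
cv2.imwrite('pics/c5.png',cv2.resize(np.hstack([a,b]),(800,300)))"
```

```text
tcp [ 0.5505 -0.1622  0.0122] lane [ -97.7 -191.4] yaw of tool x 85.04
[203, 41, 167, 250, 34595] [ 556.6 -110.3] [89.7 56.3] 85.1 lane [ -96.1 -139.2] z 0.0219Traceback (most recent call last):
  File "w.py", line 21, in <module>
    b=np.array(b); f=np.polyfit(b[:,0],b[:,1],1); print('tray wall x at y=0',f[1].round(2),'slope deg',np.degrees(f[0]).round(2),len(b),'residual',np.std(b[:,1]-np.polyval(f,b[:,0])).round(2))
                                ~^^^^^
IndexError: too many indices for array: array is 1-dimensional, but 2 were indexed
```

View pics/c5.png

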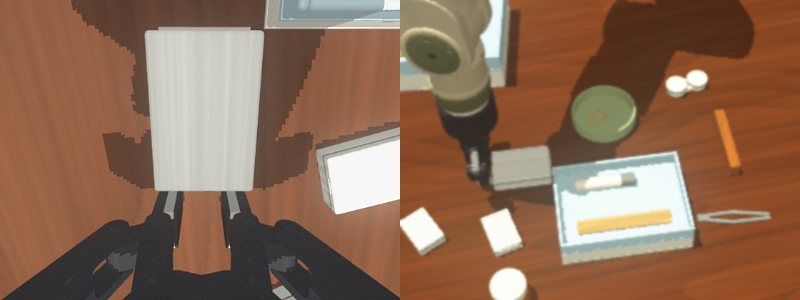

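The two-point push is straight: box yaw is 85.1°. Next I'll check the lateral clearance to the tray wall and dish within each camera.

```bash
cat > g.py <<'E'
from h import *; import sys
def edges(W,d,tag):
    L=lane(W); z=W[...,2]; ok=d>0
    for nm,y0,y1,lo,hi,x0,x1 in(('tray',-86,86,.044,.056,-80,-50),('dish',-14,14,.018,.034,-200,-110),('box',float(sys.argv[2]),float(sys.argv[3]),.0195,.029,-135,-60),('rail',160,190,.017,.028,-170,-30)):
        m=ok&(z>lo)&(z<hi)&(L[...,1]>y0)&(L[...,1]<y1)&(L[...,0]>x0)&(L[...,0]<x1)
        if m.sum()<30: continue
        P=L[m]
        if nm=='tray':
            b=np.array([(y,P[abs(P[:,1]-y)<4,0].min()) for y in range(-82,83,8) if (abs(P[:,1]-y)<4).sum()>3])
            f=np.polyfit(b[:,0],b[:,1],1) if len(b)>3 else [0,np.median(b[:,1])]; print(tag,nm,'wall x@0',round(f[1],1),'slope°',np.degrees(f[0]).round(2),'n',len(b))
        elif nm=='box':
            r=cv2.minAreaRect(P.astype(np.float32)); print(tag,nm,np.round(r[0],1),np.round(r[1],1),round(r[2],1),'x',P[:,0].min().round(1),P[:,0].max().round(1),'y',P[:,1].min().round(1),P[:,1].max().round(1))
        else: print(tag,nm,'x',P[:,0].min().round(1),P[:,0].max().round(1),'y',P[:,1].min().round(1),P[:,1].max().round(1))
for n in('scene','side'):
    p,d=snap(n,f'pics/{n}_{sys.argv[1]}.png'); edges(cloud(n,d),d,n)
p,d=snap('wrist',f'pics/wr_{sys.argv[1]}.png'); z=np.load(f'pics/wr_{sys.argv[1]}.npz'); print(lane(z['tp'])); edges(wcloud(d,z['tp'],z['q']),d,'wrist')
E
python3 g.py a -182 -90
```

```text
scene tray wall x@0 -64.3 slope° -0.06 n 21
scene dish x -134.4 -127.9 y -12.6 13.9
scene box [ -96.2 -136. ] [59.3 89.5] 1.2 x -125.5 -65.7 y -180.4 -91.3
scene rail x -152.6 -43.0 y 167.4 184.5
side box [-117.2 -140.3] [32.7 92.3] 24.9 x -127.2 -84.4 y -178.8 -92.8
side rail x -156.1 -83.1 y 165.0 184.7
[ -97.19312006 -193.98380607]
wrist box [ -92.1 -136.1] [91.9 64.1] 90.0 x -124.2 -60.0 y -182.0 -90.1
```

Centred within about 1 mm and square, so I'll push on.

play_rows --steps '[{"claw": 180,"dp": [0.005,0,0],"angular": [0,0,0]},{"claw": 180,"dp": [0.01,0,0],"angular": [0,0,0]},{"claw": 180,"dp": [0.01,0,0],"angular": [0,0,0]},{"claw": 180,"dp": [0.01,0,0],"angular": [0,0,0]},{"claw": 180,"dp": [0.01,0,0],"angular": [0,0,0]},{"claw": 180,"dp": [0.01,0,0],"angular": [0,0,0]},{"claw": 180,"dp": [0.005,0,0],"angular": [0,0,0]},{"claw": 180,"dp": [0,0,0],"angular": [0,0,0]}]'

```text
clock: 7.93
tcp_pos: [0.5559, -0.1031, 0.0121]
orientation: [-0.0, 0.737, 0.676, 0.0]
wrist_force: [0.1, 0.2, 0.5]
finger_gap: 0.0248
```

```bash
python3 g.py b -126 -26; python3 w.py w6 | head -3
```

```text
scene tray wall x@0 -64.2 slope° 0.21 n 21
scene dish x -135.7 -127.5 y -12.8 13.7
scene box [-94.1 -77.4] [93.1 65.9] 88.2 x -127.1 -61.0 y -124.7 -31.9
scene rail x -152.8 -43.7 y 167.7 184.5
side box [-104.5  -81.4] [45.1 89.2] 0.2 x -127.2 -81.8 y -126.0 -36.9
side rail x -156.0 -107.3 y 165.8 184.9
[ -97.38502824 -133.3368326 ]
wrist tray wall x@0 -64.4 slope° -0.3 n 7
wrist box [-98.7 -76. ] [ 72.2 100.1] 0.1 x -135.0 -62.6 y -126.0 -26.0
tcp [ 0.5559 -0.1047  0.0121] lane [ -97.3 -133.7] yaw of tool x 84.93
[0, 0, 170, 92, 3149] [500.5  -7.5] [63.3 14.6] 15.2 lane [-161.   -41.7] z 0.0234
[369, 0, 28, 205, 1977] [596.3 -32.3] [66.9  1.4] 85.1 lane [-63.4 -58.1] z 0.0245
```

View pics/wr_b.png

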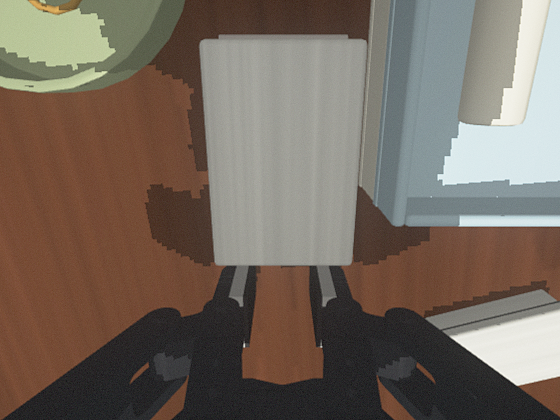

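Wrist view: the box at (285,150) is straight, with its right side about 3 mm off the tray foot (362,170) and the dish clear at upper left. Before the fingers enter I'll check the gripper's width below the tray rim.

```bash
python3 - <<'E'
from h import *
z=np.load('pics/wr_b.npz'); d=z['d']; W=wcloud(d,z['tp'],z['q']); L=lane(W)-lane(z['tp'])
hs=cv2.cvtColor(z['p'],cv2.COLOR_RGB2HSV); v,u=np.mgrid[:420,:560]
m=(d>0)&(hs[...,2]<70)&(v>265)&(W[...,2]>.0)
for a in np.arange(0,.12,.01):
    s=m&(W[...,2]>=a)&(W[...,2]<a+.01)&(hs[...,1]<90)
    if s.sum()>20: print(round(a,2),s.sum(),L[s][:,0].min().round(1),L[s][:,0].max().round(1),L[s][:,1].max().round(1))
E
```

```text
0.0 95 -12.1 125.6 5.2
0.01 503 -25.5 126.7 12.5
0.02 705 -25.6 26.5 12.8
0.03 902 -25.6 26.4 12.9
0.04 1882 -42.7 43.7 15.3
0.05 7898 -48.7 48.9 15.8
0.06 6236 -53.0 53.4 18.9
0.07 10041 -58.6 58.9 19.6
0.08 11206 -61.9 62.2 19.7
0.09 1140 -20.5 21.4 20.9
```

Below the 50 mm rim the linkage is ±43 mm at this opening and would strike the tray. I'll shut the fingers, raise slightly, and remeasure.

play_rows --steps '[{"claw": 180,"dp": [-0.006,0,0],"angular": [0,0,0]},{"claw": 200,"dp": [0,0,-0.006],"angular": [0,0,0]},{"claw": 225,"dp": [0,0,0],"angular": [0,0,0]},{"claw": 235,"dp": [0,0,0],"angular": [0,0,0]},{"claw": 235,"dp": [0,0,0],"angular": [0,0,0]},{"claw": 235,"dp": [0,0,0],"angular": [0,0,0]},{"claw": 235,"dp": [0,0,0],"angular": [0,0,0]},{"claw": 235,"dp": [0,0,0],"angular": [0,0,0]}]'

```text
clock: 8.8
tcp_pos: [0.5553, -0.1109, 0.0181]
orientation: [-0.0, 0.738, 0.675, -0.0]
wrist_force: [0.4, -0.2, 0.7]
finger_gap: 0.007
```

```bash
python3 - <<'E'
from h import *
snap('wrist','pics/w7.png')
z=np.load('pics/w7.npz'); d=z['d']; W=wcloud(d,z['tp'],z['q']); L=lane(W)-lane(z['tp']); print(z['tp'],lane(z['tp']))
hs=cv2.cvtColor(z['p'],cv2.COLOR_RGB2HSV); v,u=np.mgrid[:420,:560]
m=(d>0)&(hs[...,2]<70)&(v>265)&(hs[...,1]<90)&(abs(L[...,0])<70)
for a in np.arange(0,.1,.005):
    s=m&(W[...,2]>=a)&(W[...,2]<a+.005)
    if s.sum()>20: print(round(a,3),s.sum(),np.percentile(L[s][:,0],[.5,99.5]).round(1),L[s][:,1].max().round(1))
E
```

```text
[ 0.55529354 -0.11091568  0.01809028] [ -97.37562406 -139.94100799]
0.015 144 [-15.7  16.5] 8.6
0.02 191 [-16.3  16.9] 12.2
0.025 237 [-16.1  17.1] 12.5
0.03 313 [-16.3  17.1] 12.4
0.035 313 [-16.2  17. ] 12.6
0.04 218 [-15.3  13.2] 13.1
0.045 562 [-20.3  20.1] 14.1
0.05 1235 [-31.7  32.5] 15.2
0.055 2091 [-35.7  36.7] 15.4
0.06 4939 [-39.   39.8] 15.2
0.065 3582 [-42.1  42.9] 14.3
0.07 3357 [-45.7  46.5] 18.9
0.075 4636 [-49.4  50. ] 19.5
0.08 5827 [-52.7  53.7] 19.3
0.085 6504 [-56.4  57.1] 19.9
0.09 5779 [-59.4  60.1] 19.7
0.095 1625 [-43.   50.3] 20.2
```

With the fingers 7 mm apart and the TCP at z 0.021, the linkage stays within about ±25 mm below the rim. Pushing on.

play_rows --steps '[{"claw": 235,"dp": [0,0.001,-0.003],"angular": [0,0,0]},{"claw": 235,"dp": [0.006,0,0],"angular": [0,0,0]},{"claw": 235,"dp": [0.008,0,0],"angular": [0,0,0]},{"claw": 235,"dp": [0.01,0,0],"angular": [0,0,0]},{"claw": 235,"dp": [0.01,0,0],"angular": [0,0,0]},{"claw": 235,"dp": [0.01,0,0],"angular": [0,0,0]},{"claw": 235,"dp": [0.01,0,0],"angular": [0,0,0]},{"claw": 235,"dp": [0,0,0],"angular": [0,0,0]}]'

```text
clock: 9.52
tcp_pos: [0.561, -0.0545, 0.0211]
orientation: [-0.001, 0.737, 0.676, 0.0]
wrist_force: [-0.5, -0.2, 0.8]
finger_gap: 0.0069
```

```bash
python3 -c "
from h import *
snap('wrist','pics/w8.png');snap('scene','pics/s8.png');b=cv2.resize(cv2.imread('pics/s8.png')[150:300,210:410],(560,420))
s=env.get_state();print(lane(s['tcp_pos']),s['tcp_pos'],s['wrist_force'])
cv2.imwrite('pics/c8.png',cv2.resize(np.hstack([cv2.imread('pics/w8.png'),b]),(800,300)))"
```

```text
[-96.77869503 -84.67948941] [ 0.56070691 -0.05591722  0.02080297] [-0.01872853  0.57717187 -0.15116036]
```

View pics/c8.png

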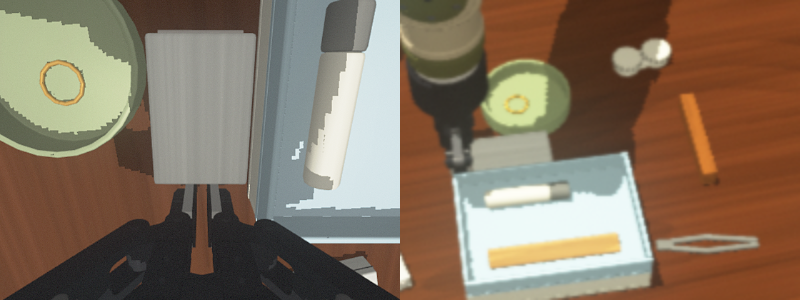

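The box is straight in the gap, with strips of clearance both sides (wrist view 146 and 256). Continuing.

play_rows --steps '[{"claw": 235,"dp": [0.006,0,0],"angular": [0,0,0]},{"claw": 235,"dp": [0.01,0,0],"angular": [0,0,0]},{"claw": 235,"dp": [0.01,0,0],"angular": [0,0,0]},{"claw": 235,"dp": [0.01,0,0],"angular": [0,0,0]},{"claw": 235,"dp": [0.01,0,0],"angular": [0,0,0]},{"claw": 235,"dp": [0.01,0,0],"angular": [0,0,0]},{"claw": 235,"dp": [0.01,0,0],"angular": [0,0,0]},{"claw": 235,"dp": [0.004,0,0],"angular": [0,0,0]}]'

```text
clock: 10.28
tcp_pos: [0.5674, 0.0142, 0.0212]
orientation: [-0.0, 0.737, 0.676, 0.0]
wrist_force: [-0.9, -0.9, -0.6]
finger_gap: 0.0069
```

```bash
python3 -c "
from h import *
snap('wrist','pics/w9.png');snap('scene','pics/s9.png');b=cv2.resize(cv2.imread('pics/s9.png')[150:300,210:410],(560,420))
s=env.get_state();print(lane(s['tcp_pos']),s['tcp_pos'],s['wrist_force'])
cv2.imwrite('pics/c9.png',cv2.resize(np.hstack([cv2.imread('pics/w9.png'),b]),(800,300)))"
```

```text
[-96.0839165  -14.77758315] [0.56749437 0.01365721 0.02123567] [-0.10909268  0.37613837  0.67341672]
```

View pics/c9.png

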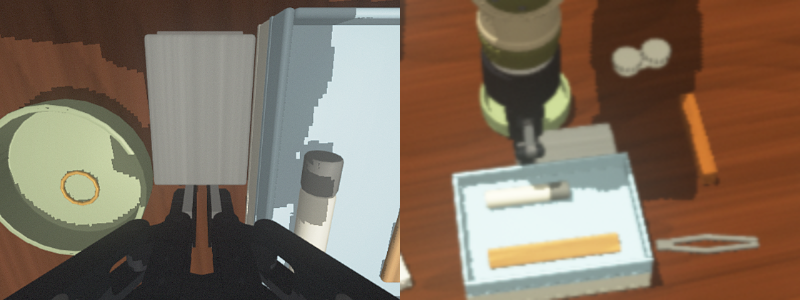

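Still straight and past the dish. About 86 mm remains, so I'll push 70 and then creep.

play_rows --steps '[{"claw": 235,"dp": [0.006,0,0],"angular": [0,0,0]},{"claw": 235,"dp": [0.01,0,0],"angular": [0,0,0]},{"claw": 235,"dp": [0.01,0,0],"angular": [0,0,0]},{"claw": 235,"dp": [0.01,0,0],"angular": [0,0,0]},{"claw": 235,"dp": [0.01,0,0],"angular": [0,0,0]},{"claw": 235,"dp": [0.01,0,0],"angular": [0,0,0]},{"claw": 235,"dp": [0.01,0,0],"angular": [0,0,0]},{"claw": 235,"dp": [0.004,0,0],"angular": [0,0,0]}]'

```text
clock: 11.05
tcp_pos: [0.5738, 0.0838, 0.0213]
orientation: [0.0, 0.737, 0.675, 0.0]
wrist_force: [0.4, -2.7, 2.4]
finger_gap: 0.0065
```

play_rows --steps '[{"claw": 235,"dp": [0.002,0,0],"angular": [0,0,0]},{"claw": 235,"dp": [0.002,0,0],"angular": [0,0,0]},{"claw": 235,"dp": [0.002,0,0],"angular": [0,0,0]},{"claw": 235,"dp": [0.002,0,0],"angular": [0,0,0]},{"claw": 235,"dp": [0.001,0,0],"angular": [0,0,0]},{"claw": 235,"dp": [0.001,0,0],"angular": [0,0,0]},{"claw": 235,"dp": [0.001,0,0],"angular": [0,0,0]},{"claw": 235,"dp": [0,0,0],"angular": [0,0,0]}]'

```text
clock: 11.72
tcp_pos: [0.5747, 0.0931, 0.0213]
orientation: [0.0, 0.738, 0.675, 0.0]
wrist_force: [-0.2, -2.8, 2.3]
finger_gap: 0.0067
```

```bash
python3 g.py c 70 164; cp pics/wr_c.png pics/w10.png; python3 -c "
from h import *
s=env.get_state();print(lane(s['tcp_pos']),s['tcp_pos'],s['wrist_force'])
b=cv2.resize(cv2.imread('pics/scene_c.png')[150:300,210:410],(560,420))
cv2.imwrite('pics/c10.png',cv2.resize(np.hstack([cv2.imread('pics/w10.png'),b]),(800,300)))"
```

```text
scene tray wall x@0 -64.1 slope° -0.14 n 21
scene dish x -134.5 -127.2 y -12.8 13.6
scene box [-96.1 120.8] [86.3 58.4] 89.9 x -125.3 -66.9 y 77.7 163.9
scene rail x -154.4 -41.1 y 160.0 184.8
side tray wall x@0 -66.6 slope° -1.35 n 19
side box [-96.5 109.7] [76.3 61.1] 89.8 x -127.2 -66.1 y 71.6 148.0
side rail x -156.2 -131.5 y 166.7 182.8
[-95.82719646  64.97035241]
wrist tray wall x@0 -78.4 slope° 0.0 n 3
wrist box [-92.2 115.3] [90.6 64.4] 90.0 x -124.5 -60.0 y 70.0 160.6
wrist rail x -153.6 -43.3 y 160.0 176.1
[-95.83495199  64.97534254] [0.57469671 0.09308391 0.02123675] [-0.57455883 -1.9525609   2.03195757]
```

View pics/c10.png

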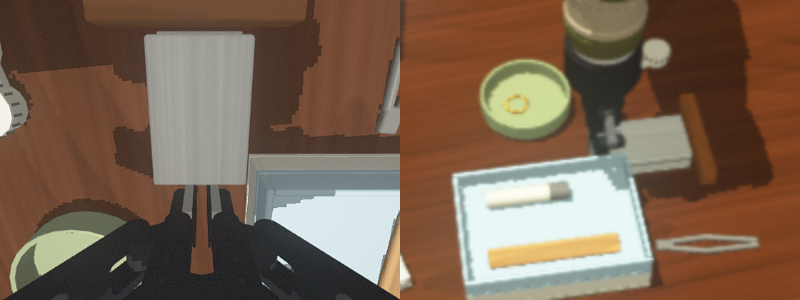

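The rail is just ahead of the box. Creeping in.

play_rows --steps '[{"claw": 235,"dp": [0.001,0,0],"angular": [0,0,0]},{"claw": 235,"dp": [0.001,0,0],"angular": [0,0,0]},{"claw": 235,"dp": [0.001,0,0],"angular": [0,0,0]},{"claw": 235,"dp": [0.001,0,0],"angular": [0,0,0]},{"claw": 235,"dp": [0,0,0],"angular": [0,0,0]},{"claw": 235,"dp": [0,0,0],"angular": [0,0,0]},{"claw": 235,"dp": [0,0,0],"angular": [0,0,0]},{"claw": 235,"dp": [0,0,0],"angular": [0,0,0]}]'

```text
clock: 12.53
tcp_pos: [0.575, 0.0973, 0.0212]
orientation: [-0.0, 0.738, 0.675, 0.0]
wrist_force: [0.9, -1.2, 0.7]
finger_gap: 0.0065
```

play_rows --steps '[{"claw": 235,"dp": [0.001,0,0],"angular": [0,0,0]},{"claw": 235,"dp": [0.001,0,0],"angular": [0,0,0]},{"claw": 235,"dp": [0.0005,0,0],"angular": [0,0,0]},{"claw": 235,"dp": [0,0,0],"angular": [0,0,0]},{"claw": 235,"dp": [0,0,0],"angular": [0,0,0]},{"claw": 235,"dp": [0,0,0],"angular": [0,0,0]},{"claw": 235,"dp": [0,0,0],"angular": [0,0,0]},{"claw": 235,"dp": [0,0,0],"angular": [0,0,0]}]'

```text
clock: 13.2
tcp_pos: [0.5751, 0.0987, 0.0211]
orientation: [0.001, 0.738, 0.675, -0.001]
wrist_force: [-0.5, -4.6, 1.5]
finger_gap: 0.0065
```

play_rows --steps '[{"claw": 235,"dp": [0.0005,0,0],"angular": [0,0,0]},{"claw": 235,"dp": [0.0005,0,0],"angular": [0,0,0]},{"claw": 235,"dp": [0.0005,0,0],"angular": [0,0,0]},{"claw": 235,"dp": [0.0005,0,0],"angular": [0,0,0]},{"claw": 235,"dp": [0,0,0],"angular": [0,0,0]},{"claw": 235,"dp": [0,0,0],"angular": [0,0,0]},{"claw": 235,"dp": [0,0,0],"angular": [0,0,0]},{"claw": 235,"dp": [0,0,0],"angular": [0,0,0]}]'

```text
clock: 13.87
tcp_pos: [0.5752, 0.0989, 0.0212]
orientation: [0.002, 0.739, 0.674, -0.002]
wrist_force: [-1.4, -12.0, 2.8]
finger_gap: 0.0072
```

The TCP stalled while force rose to 12 N, so the box is seated. Backing off, rising and checking.

play_rows --steps '[{"claw": 235,"dp": [-0.004,0,0],"angular": [0,0,0]},{"claw": 235,"dp": [-0.008,0,0],"angular": [0,0,0]},{"claw": 235,"dp": [-0.01,0,0],"angular": [0,0,0]},{"claw": 235,"dp": [0,0,-0.02],"angular": [0,0,0]},{"claw": 235,"dp": [0,0,-0.04],"angular": [0,0,0]},{"claw": 235,"dp": [0,0,-0.04],"angular": [0,0,0]},{"claw": 235,"dp": [-0.02,0,-0.04],"angular": [0,0,0]},{"claw": 235,"dp": [-0.03,0,0],"angular": [0,0,0]}]'

```text
clock: 14.53
tcp_pos: [0.5734, 0.0322, 0.1666]
orientation: [0.004, 0.736, 0.676, 0.005]
wrist_force: [1.4, -0.1, 0.3]
finger_gap: 0.0069
```

play_rows --steps '[{"claw": 235,"dp": [-0.03,0,0],"angular": [0,0,0]},{"claw": 235,"dp": [-0.02,0,0],"angular": [0,0,0]},{"claw": 235,"dp": [0,0,0],"angular": [0,0,0]},{"claw": 235,"dp": [0,0,0],"angular": [0,0,0]},{"claw": 235,"dp": [0,0,0],"angular": [0,0,0]},{"claw": 235,"dp": [0,0,0],"angular": [0,0,0]},{"claw": 235,"dp": [0,0,0],"angular": [0,0,0]},{"claw": 235,"dp": [0,0,0],"angular": [0,0,0]}]'

```text
clock: 15.2
tcp_pos: [0.5646, -0.0177, 0.1583]
orientation: [-0.0, 0.737, 0.675, -0.0]
wrist_force: [-0.8, 0.3, -0.6]
finger_gap: 0.007
```

```bash
python3 g.py d 70 168; python3 - <<'E'
from h import *; from m import meas
for n in('scene','side'):
    d=np.load(f'pics/{n}_d.npz')['d']; W=cloud(n,d)
    for k,s,lo,hi in(('lens',(.452,.179),.012,.03),('jar',(.755,-.150),.03,.05)):
        r=meas(n,W,d,s,lo,hi,.06); print(n,k,r and (np.round(r[0][0],1),round(r[0][2],1)))
i=[]
for n,(y,x) in(('scene_d',(150,210)),('wr_d',(0,0))):
    a=cv2.imread(f'pics/{n}.png'); i.append(cv2.resize(a[y:y+150,x:x+200] if y else a,(400,300)))
cv2.imwrite('pics/c11.png',np.hstack(i))
E
```

```text
scene tray wall x@0 -64.3 slope° 0.34 n 21
scene dish x -135.0 -127.6 y -12.8 13.8
scene box [-94.7 119.4] [96.7 64.9] 90.0 x -127.2 -62.3 y 71.0 167.7
scene rail x -154.5 -43.4 y 160.0 184.5
side tray wall x@0 -65.9 slope° -0.16 n 16
side box [-109.   122.8] [84.1 39. ] 83.8 x -127.4 -86.1 y 81.7 164.2
side rail x -156.1 -93.1 y 160.3 183.6
[-96.16410818 -46.46263414]
wrist tray wall x@0 -63.3 slope° -0.13 n 21
wrist dish x -134.5 -127.9 y -14.0 13.6
wrist box [-92.1  87.1] [21.  63.7] 78.1 x -123.9 -63.0 y 70.2 93.3
scene lens (array([452.3, 179.7]), 6.5)
scene jar (array([ 755.7, -150.8]), 22.3)
side lens (array([450.1, 178.9]), 6.9)
side jar (array([ 753.1, -151.3]), 75.5)
```

View pics/c11.png

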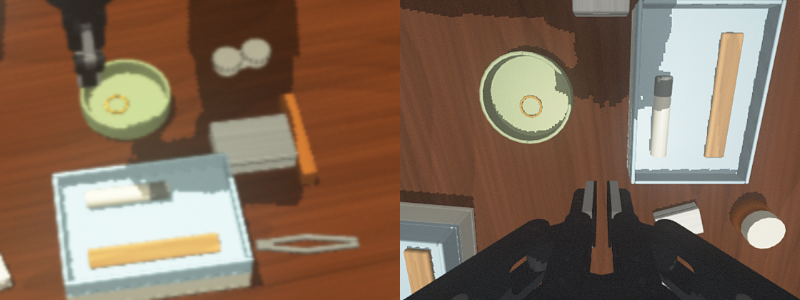

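Scene crop: the box end at (296,145) meets the rail, with the bystanders in place. One numeric close check of yaw and end gap from above.

play_rows --steps '[{"claw": 235,"dp": [0.03,0,0],"angular": [0,0,0]},{"claw": 235,"dp": [0.03,0,0],"angular": [0,0,0]},{"claw": 235,"dp": [0.03,0,0],"angular": [0,0,0]},{"claw": 235,"dp": [0.02,0,0],"angular": [0,0,0]},{"claw": 235,"dp": [0,0,0],"angular": [0,0,0]},{"claw": 235,"dp": [0,0,0],"angular": [0,0,0]},{"claw": 235,"dp": [0,0,0],"angular": [0,0,0]},{"claw": 235,"dp": [0,0,0],"angular": [0,0,0]}]'

```text
clock: 16.02
tcp_pos: [0.5744, 0.0901, 0.1584]
orientation: [0.0, 0.738, 0.675, -0.0]
wrist_force: [0.0, -0.1, -0.1]
finger_gap: 0.0067
```

```bash
python3 - <<'E'
from h import *
p,d=snap('wrist','pics/w12.png'); z=np.load('pics/w12.npz'); W=wcloud(d,z['tp'],z['q']); L=lane(W)
hs=cv2.cvtColor(p,cv2.COLOR_RGB2HSV); print(lane(z['tp']))
near=(d>0)&(L[...,0]>-160)&(L[...,0]<-40)&(L[...,1]>74)&(L[...,1]<195)&(W[...,2]>.016)&(W[...,2]<.030)
for nm,m in(('box',near&(hs[...,1]<70)&(L[...,0]>-130)&(L[...,0]<-62)),('rail',near&(hs[...,1]>90))):
    m=cv2.morphologyEx(m.astype(np.uint8),cv2.MORPH_OPEN,np.ones((3,3)))
    k,l,st,_=cv2.connectedComponentsWithStats(m); i=1+np.argmax(st[1:,4]); P=L[l==i]
    r=cv2.minAreaRect(P.astype(np.float32)); print(nm,st[i],np.round(r[0],1),np.round(r[1],1),round(r[2],2),P.min(0).round(1),P.max(0).round(1))
    e=[]
    for x in range(-118,-74,4):
        s=P[abs(P[:,0]-x)<2,1]
        if len(s): e.append((x,np.percentile(s,99) if nm=='box' else np.percentile(s,1)))
    e=np.array(e); f=np.polyfit(e[:,0],e[:,1],1); print(' edge y @-96',np.polyval(f,-96).round(2),'slope',np.degrees(np.arctan(f[0])).round(2))
E
```

```text
[-95.89747143  62.00631091]
box [ 243   55   76  114 8217] [-96.2 124.3] [56.  84.6] 0.01 [-124.2   81.9] [-68.2 166.6]
 edge y @-96 165.63 slope 0.62
rail [ 202   31  153   25 3617] [-98.3 174.6] [ 16.2 110.2] 89.99 [-153.4  166.5] [-43.2 182.7]
 edge y @-96 167.16 slope -0.02
```

```bash
python3 -c "
from h import *
print(env.hand_in())"
```

```text
the job is handed in; nothing more can be done
None
```

The box is through the gap and resting against the rail, and the job is handed in at about 16 s on the robot's clock.

**What I did**
- I caged the largest aluminium box loosely between the fingers. I turned it about 13° square to the lane and pushed it sideways onto the lane.
- I then pushed its rear end face with the two part-closed fingers, through the gap and up to the rail, until the tool stalled at 12 N. Then I backed off and raised the arm clear.

**Last checks**
- **Seating:** from above, the box's front edge is at 166.6 mm and the rail face at 166.5 mm. The fitted outlines of box and rail are square to each other, and the box is 2 mm off the rail's middle.
- **Bystanders:** the lens case and jar are within about 1 mm of where they started. I checked the tweezers only by eye, and they look unmoved.

**What failed or disagreed**
- My first try at squaring the box by closing the fingers on it jammed at a 60 mm opening, with up to 9 N on the wrist. I opened again before turning the box.
- A second fit of the front edge gave 165.6 mm and 0.6° against the rail's 167.2 mm. I took this as edge noise, given the contact force and the outline fit.

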